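# Hold the angle bracket against the sprung fence for a colleague to screw down

## Robot

A 6-joint arm with a two-finger parallel gripper is mounted at the origin on the work surface. World frame = base frame: x ahead of the robot, y to its left, z up, the work surface at z = 0. Lengths are in m, angles in degrees, forces in N, time in s.
With the tool pointing down it reaches from about 0.375 to 0.9 m from the base axis. Payload 3.1 kg.
Tool frame: the origin (TCP) lies on the centre line of the jaws, within the pads' length; the fingertips stand 17 mm ahead of it and the grasp point (between the pads) lies 2 mm behind it; z points along the fingers, y is the line along which they close (so a half turn about z gives the same grasp; the last joint's range is limited). The gripper opens to 87 mm and grips with 3 to 60 N. Pads are 19 mm wide; open, the fingers measure 117 mm over their backs; the gripper's body (75 mm by 190 mm) begins 51 mm behind the grasp point.
Start: joints at [-80.472, 30.224, 82.088, -0, 67.689, -10.227], TCP at [0.211, -0.588, 0.214] pointing down, gripper open.
Joint ranges: [-176.69, 176.69], [-43.24, 126.21], [12.49, 139.97], [-82, 262], [0, 151.66], [-163.58, 163.58]. Speed limits (degrees/s): [159.86, 159.86, 180, 180, 180, 180].

## Interface

Orientations are given as a 3x3 rotation matrix whose columns are the frame's x, y, z axes.
In Python, from rig import bot, imaging, finder gives the robot as it stands. The module is installed in compiled form; this text tells all that it offers.
- The arm moves only by the tool play_rows, never from a script. Its argument "motion" is a list that holds one entry, the list of rows, each a list of 6 numbers: the shift along the tool's x, y, z in shares of 400 mm (1.0 is 400 mm), then the turn, a rotation vector about the tool's x, y, z in fractions of the full range, 1 being 2 pi rad. In form: [[[dx, dy, dz, wx, wy, wz], ...]]. A call has 1 to 8 rows; each row is the pose to reach, as a shift and turn from the pose commanded when the call began, along the tool's axes at that moment; what a row does not reach only later rows make up. A row lasts 1/12 s, in which the tool goes at most 41.7 mm and 7.16 degrees, less where a joint would pass 70% of its speed; a pose out of reach is approached as far as the arm can. No shift or turn number may pass 1 either way. A call with a gripper value outside its range is refused whole. "fingers" is the finger opening in m, from 0 to 0.087, set as the call begins (left out, the last holds). The fingers move at their own pace and stop on an object; the grip force is fixed at half the most. Time passes only in rows, so rows that repeat a pose let the fingers close. It gives the time, the measured TCP pose, the force, the opening and the grip force at its end, in the units of the state.
- bot.read_state(): the state, without advancing time (a new reading comes with each control period).
- imaging.capture(name): name is "scene" or "top"; returns a dict with "frame" (400x640x3 uint8, red, green, blue), "camera_matrix" (3x3 intrinsics, pixels), "R" (3x3) and "t" (3): a world point X has camera coordinates R X + t. Camera axes: x right, y down, z forward; pixel columns grow to the right and rows downward; lengths in m; the calibration is good to about 2 mm. A picture is of the moment at which its call begins. There is no depth.
- bot.hand_in(): hands the job in; it is judged then, once.
Trained networks look in the newest picture that a camera, given by its name, has taken for a name from the list of things; names that differ only in an ending like _2 or _b are one class to them, and where a whole thing is asked for, a point or a joint stands for the part that bears it (a point fixed in the world has none). Each returns a list of dicts, best first, with "confidence" (0 to 1); they miss things now and then, are a little off and sometimes report something else, mostly with a low value. They report only what shows in the picture. A call takes as long as a camera call. They do not tell look-alikes from the thing itself.
- finder.recognise(camera, name): "at" ([x, y, z] in m, in world coordinates, good to about 4 mm: the middle of the surface that is visible of it).
- finder.outline_of(camera, name): "pixels" (400x640 bool, what is visible of it).
The state is a dict: "time_s": time; "joint_positions": joint angles; "qvel": joint speeds; "tau": joint torques, N m; "position": TCP position; "tcp_rot": TCP orientation; "force": force on the tool from outside, world axes, zero at the start; "moment": the same for the moment, N m; "opening": opening from 0.0 (shut) to 1.0 (fully open); "grasp_force": force on a finger pad.
Only numpy, scipy, OpenCV 4.12 (cv2) and the standard library are available. Lean on these libraries where they do the work, as an engineer would, in place of code of your own. Each camera call takes 0.05 s, during which the arm holds its last target. There are 200 camera calls.

## Task

Take the aluminium angle bracket by its orange grip, lift it up and off the two pegs it hangs on, and set it on the steel deck with its foot flat and central between the two blue lines, its upright face square against the yellow sprung fence. Push it steadily against the fence so that the black pointer stands in the green band of the scale (never right up to the end of the fence's travel), hold it there for a few seconds so that a colleague can screw it down, and finish still gripping and pushing like that. Leave everything else on the bench where it is.

Things in the scene. Friction and masses are not known exactly. Their poses are not given: they have to be found in the camera images.
- bracket: aluminium angle bracket, about 0.28 kg, with an orange grip. Origin: underside of the foot, mid-width, in the plane of the upright's contact face; x points out of that face (to the posts when hung, to the fence when fitted), y along the width, z up. Foot 110 mm wide (y), x -80 to 0 mm, 6 mm thick, two dark screw slots. Upright 110 wide, 72 high, 6 thick (x -6 to 0)
- bracket_grip (a point): on the orange grip of the bracket, a 20 x 20 mm upright post, at bracket x = -55 mm, y = 0, z = 52 mm (axes as the bracket). The post stands on the foot from z = 6 to 76 mm, free on all sides: 39 mm clear to the upright
- bracket_windows (a point): midway between the two windows in the bracket's upright (bracket x = -3, y = 0, z = 43 mm): each is 22 mm wide and 30 mm high, centred at y = +-32 mm, from z = 28 to 58 mm. The bracket hangs with the top edges of the windows on the pegs
- hanger: fixed stand: blue foot plate 150 x 150 x 12 mm, two aluminium posts 16 mm wide, 205 mm high. Origin on the bench below the posts' front faces, midway between them. The bracket hangs on the -x side, contact face on the posts, its underside 125 mm above the bench; its x, y, z axes are then those of the hanger
- hanger_pegs (a point): midway between the pegs' roots, 180 mm above the bench (axes as the hanger). At y = +-32 mm a 6 mm steel peg points to -x, level for 14 mm, then turned up; its tip is 21 mm out and 191 mm high. To come off, the bracket must be lifted 9 to 22 mm (best 15 mm), then drawn at least 30 mm to -x
- deck: fixed steel deck, 12 mm thick, x -140 to 90 mm, y +-95 mm, carrying the fence and a blue spring housing (68 mm high) behind it. Origin at bench level (12 mm below the deck's top), under the middle of the unpressed fence's face; x is the direction of pushing, y along the fence. Blue lines along x at y = +-60 mm: a central bracket leaves 5 mm to each
- scale_green (a point): middle of the green band of the white scale on the deck, deck x = 18, y = 83, z = 15 mm; the band is 10 mm long in x. A black pointer fixed to the fence stands at deck x = 5 mm when unpressed and moves along the scale; a red zone marks the end of travel
- fence_pad: yellow sliding fence block, 130 mm wide, 12 mm thick, from 3 to 61 mm above the deck's top. Origin at bench level under the middle of its contact face: equal to the deck's when unpressed, shifts along the deck's x when pressed
- fence (a joint): how far the fence is pushed in along the deck's x, m: 0 at rest, hard stop at 0.028. Springs of 700 N/m return it; the pointer is in the green band from 0.008 to 0.018 (about 6 to 13 N)
- tube_pack: white foam block full of red-capped clear tubes (6 by 4), 111 x 76 mm, 88 mm high; origin under its centre, long side along its x
- side_pack: smaller foam block of red-capped tubes, 94 x 76 mm, 88 mm high; origin under its centre
- screwdriver: screwdriver lying on the bench, for the colleague; origin under its middle, lies along its x
- screw_tray: small open blue tray of screws, 100 x 80 x 35 mm; origin under its centre
- spray: white bottle with blue label, 60 mm across, 160 mm high; origin under its centre
- cap_bin: open grey bin of red caps, 160 x 120 x 70 mm; origin under its centre
Mind the look-alikes: they are no part of the job. What is shaped like the hanger but white is not meant.

How it is judged (in metres and radians):
On the way, in this order (a step that is already met when the one before it is completed fails the run):
1. the bracket is lifted up and clear off the pegs, in the gripper (x of bracket in the frame of hanger below -0.028 m and height (world z) of bracket above 0.1 m and contact force between bracket and hanger below 0.1 N and contact force between the fingers and bracket above 0.5 N), for 0.2 s.
2. the bracket stands flat, central and square on the deck and is pushed against the fence with the pointer in the green band, for 2 seconds (value of joint fence between 0.007 and 0.019 m and contact force between bracket and fence_pad between 4 and 16 N and y of bracket in the frame of deck between -0.01 and 0.01 m and z of bracket in the frame of deck between 0.008 and 0.018 m and angle between bracket's own z axis and vertical below 0.08 rad and angle between the x axis of bracket and the x axis of deck, either way round below 0.08 rad and contact force between the fingers and bracket above 3 N), for 2 s.
At the end, for the whole second after the job is handed in: Still gripped and pushed: fence pressed in by 7 to 19 mm (force on it 4 to 16 N), bracket within 10 mm of the deck's centre line, its underside no more than 6 mm off the deck's top face, tilted less than 0.08 rad, face within 0.08 rad of square, at rest, fingers pushing it with more than 3 N (all of step 2 and linear speed of bracket below 0.01 m/s and contact force between bracket and hanger below 0.1 N); the arm keeps its last pose, push and grip.
It fails at once if the fence is driven to the end of its travel (over 26 mm) (value of joint fence above 0.026 m).
It fails at once if a tube pack, the screwdriver, tray, bottle or cap bin is disturbed (moved over 30 mm) (distance of any of tube_pack, side_pack, screwdriver, screw_tray, spray, cap_bin from where it was at the start of the episode above 0.03 m).
It also fails if it takes over 58 s, if anything falls off the work surface, if the arm or the gripper's body presses on something with over 40 N, if the wrist force passes 120 N, or if a joint passes its speed limit or range.

## Working session

There is one attempt and no reset: what is moved stays moved. The work goes in short steps, Python scripts to look and compute and a tool call to move; the robot and the scene stay as the last step left them, time stands still between calls to the robot, and variables do not carry over. Pictures are saved under pics/ and viewed, at most 10 in all, crops included, and the job is handed in when it is done.

Besides the shell and the picture viewer there is one more tool, called after "Call:" by a JSON object that holds its "method" and its "body", one argument or row to a line. play_rows: Moves the arm, as the interface text tells. Its arguments: {"type":"object","properties":{"motion":{"type":"array"},"fingers":{"type":"number"}},"required":["motion"]}

```bash
mkdir -p pics; python3 - <<'E'
from rig import bot, imaging, finder
import cv2,numpy as np
for c in("scene","top"):
    d=imaging.capture(c); cv2.imwrite(f"pics/{c}0.png",d["frame"][:,:,::-1]); np.savez(c+"0.npz",**d)
    print(c,d["camera_matrix"].tolist(),(-d["R"].T@d["t"]).round(3),d["R"].round(3).tolist())
    for n in("bracket","bracket_grip","bracket_windows","hanger","hanger_pegs","deck","scale_green","fence_pad"):
        print(n,[(np.round(r["at"],3).tolist(),round(r["confidence"],2)) for r in finder.recognise(c,n)][:4])
s=bot.read_state();print({k:np.round(v,3).tolist() for k,v in s.items()})
E
```

```text
scene [[378.8168810186604, 0.0, 321.6747632461492], [0.0, 378.8168810186604, 200.04979573298328], [0.0, 0.0, 1.0]] [1.212 0.247 1.31 ] [[-0.372, 0.928, 0.002], [0.786, 0.316, -0.531], [-0.493, -0.196, -0.847]]
bracket [([0.477, 0.281, 0.138], 0.65)]
bracket_grip [([0.478, 0.283, 0.138], 0.62), ([0.594, -0.209, 0.009], 0.27)]
bracket_windows []
hanger [([0.56, 0.279, 0.007], 0.95), ([0.283, -0.181, 0.008], 0.8), ([0.677, 0.488, 0.014], 0.67)]
hanger_pegs [([0.556, 0.278, 0.005], 0.92), ([0.677, 0.489, 0.008], 0.76), ([0.284, -0.183, 0.016], 0.71)]
deck [([0.591, -0.204, 0.012], 0.57)]
scale_green [([0.592, -0.208, 0.011], 0.56)]
fence_pad [([0.599, -0.218, 0.056], 0.71)]
top [[450.1911421006816, 0.0, 318.97149280976265], [0.0, 450.1911421006816, 196.38351035143836], [0.0, 0.0, 1.0]] [0.261 0.005 1.461] [[-0.019, -1.0, -0.011], [-0.981, 0.021, -0.195], [0.195, 0.007, -0.981]]
bracket [([0.484, 0.277, 0.127], 0.72)]
bracket_grip [([0.482, 0.275, 0.132], 0.87), ([0.563, -0.212, 0.01], 0.2)]
bracket_windows [([0.481, 0.274, 0.129], 0.88), ([0.586, -0.216, 0.067], 0.72)]
hanger [([0.588, 0.255, 0.012], 0.94), ([0.656, 0.48, 0.014], 0.83), ([0.342, -0.178, 0.01], 0.76), ([0.773, 0.085, 0.103], 0.73)]
hanger_pegs [([0.659, 0.482, 0.009], 0.89), ([0.589, 0.259, 0.009], 0.84), ([0.338, -0.176, 0.012], 0.79), ([0.486, 0.28, 0.131], 0.74)]
deck [([0.564, -0.213, 0.01], 0.79)]
scale_green [([0.562, -0.213, 0.012], 0.89)]
fence_pad [([0.59, -0.215, 0.069], 0.72), ([0.563, -0.214, 0.012], 0.66)]
{'time_s': 0.9, 'joint_positions': [-80.471, 30.22, 82.087, -0.001, 67.689, -10.227], 'qvel': [-0.007, -0.077, -0.063, -0.1, 0.0, 0.065], 'tau': [-0.0, -44.0, -17.699, 0.063, 0.05, -0.0], 'position': [0.211, -0.588, 0.214], 'tcp_rot': [[0.941, 0.338, -0.0], [0.338, -0.941, -0.0], [-0.0, 0.0, -1.0]], 'force': [0.248, -0.06, 0.061], 'moment': [-0.015, -0.057, -0.052], 'grasp_force': 0.0, 'opening': 1.002}
```

View pics/scene0.png

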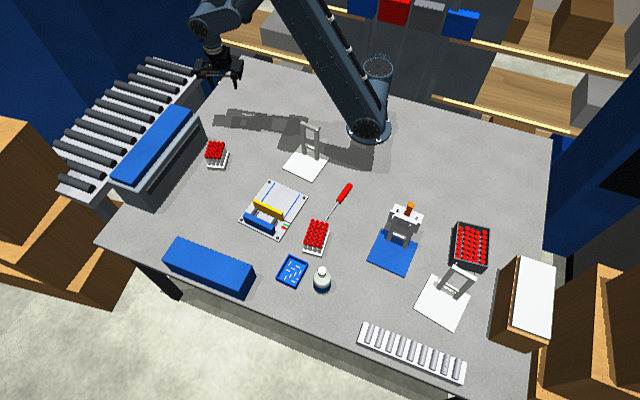

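View pics/top0.png

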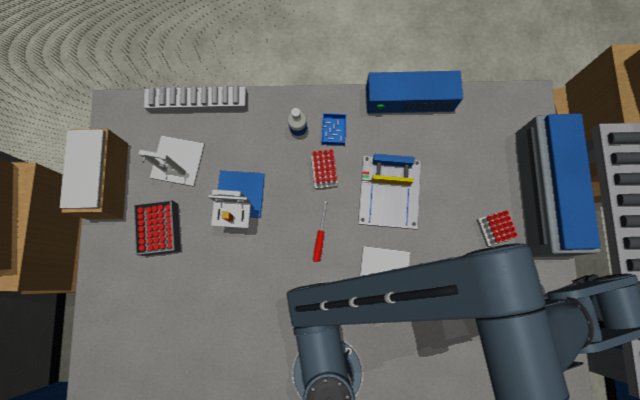

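Candidates for the bracket and its hanger: the blue-footed stand with the orange grip (scene (405,215), top (230,212)), and white look-alike stands at scene (305,160) and (445,290), top (385,262) and (175,160). I choose the blue-footed one. The deck with the yellow fence is at scene (272,208), top (390,195). Next is a close crop of the hanger and deck.

```bash
python3 - <<'E'
import cv2,numpy as np
def tile(c,u,v,w=80,h=60,k=5):
    f=np.load(c+"0.npz")["frame"][:,:,::-1]
    im=cv2.resize(f[v:v+h,u:u+w],None,fx=k,fy=k,interpolation=cv2.INTER_CUBIC)
    for i in range(0,w,10):
        cv2.putText(im,str(u+i),(i*k,8),0,.3,(0,255,255),1);cv2.line(im,(i*k,10),(i*k,14),(0,255,255),1)
    for j in range(10,h,10):
        cv2.putText(im,str(v+j),(0,j*k+3),0,.3,(0,255,255),1)
    return im
a=np.vstack([np.hstack([tile("top",200,165),tile("scene",363,195,80,60)]),np.hstack([tile("top",350,150,80,60),tile("scene",235,175)])])
a=np.vstack([np.hstack([tile("top",200,165),tile("scene",363,197)]),np.hstack([tile("top",350,150,100,75,4),tile("scene",232,175)])])
cv2.imwrite("pics/crop.png",a)
E
```

```text
(no output)
```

View pics/crop.png

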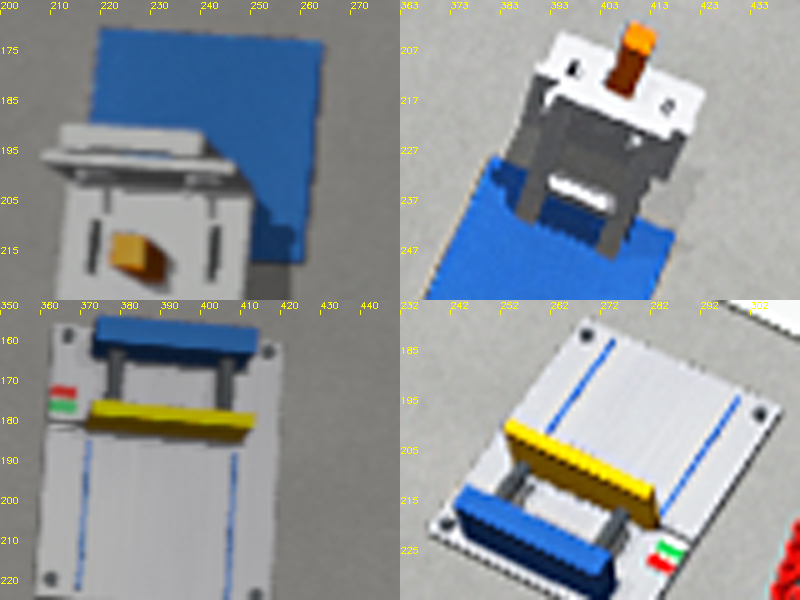

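The crops show the bracket hanging on the blue-footed stand: orange post top at top (225,214.6) and scene (410.6,204), upright top edge at top (208,196)–(247,198). The deck corners are at top (363,156) and (421,160), scene (269,178), (308,197) and (238,221). Now I fit both poses by reprojection.

```bash
cat > h.py <<'E'
import numpy as np
from scipy.optimize import least_squares
C={c:np.load(c+"0.npz") for c in("top","scene")}
def proj(c,X):
    d=C[c];p=d["camera_matrix"]@(d["R"]@X+d["t"]);return p[:2]/p[2]
def T(p,q): 
    c,s=np.cos(p[2]),np.sin(p[2]);return np.array([p[0]+c*q[0]-s*q[1],p[1]+s*q[0]+c*q[1],q[2]])
def fit(obs,p0):
    f=lambda p:np.concatenate([proj(c,T(p,q))-np.array(u)+.4 for c,q,u in obs])
    r=least_squares(f,p0,loss="soft_l1");print(r.x[:2].round(4),np.degrees(r.x[2]).round(2));print(f(r.x).reshape(-1,2).round(1).tolist());return r.x
E
python3 - <<'E'
from h import *
d=.012
fit([("top",(.09,.095,d),(363,156.2)),("top",(.09,-.095,d),(421.2,160.5)),("top",(-.14,.095,d),(359.2,225.5)),("top",(-.14,-.095,d),(418.5,228.5)),
("scene",(-.14,-.095,d),(269.6,178.6)),("scene",(-.14,.095,d),(308,197)),("scene",(.09,-.095,d),(238,221)),
("scene",(.006,-.065,.073),(253.6,199.9)),("scene",(.006,.065,.073),(283,212.6)),("top",(.012,.065,.073),(373,175)),("top",(.012,-.065,.073),(414,178.3))],[.56,-.21,0])
fit([("top",(-.003,.055,.197),(208.4,196)),("top",(-.003,-.055,.197),(247,198.2)),("top",(-.055,0,.201),(225.4,215)),
("scene",(-.055,0,.201),(411,204.6)),("scene",(-.08,-.055,.131),(396,203.6)),("scene",(-.08,.055,.131),(424,216))],[.53,.28,0])
E
```

```text
[ 0.5854 -0.2202] -5.45
[[0.4, 0.0], [-0.7, -0.3], [0.1, -1.1], [-0.3, 0.3], [-0.7, -0.3], [0.8, -1.2], [0.1, -0.1], [0.3, -0.5], [-0.0, 0.2], [0.1, 0.1], [0.2, -0.3]]
[0.5206 0.2765] -5.02
[[0.4, -0.4], [-0.2, -0.1], [0.1, -0.5], [0.6, -0.2], [-0.2, -0.3], [0.5, -0.8]]
```

The rows are not in the units I measure in: shifts go in shares of 400 mm and turns go in shares of 2 pi rad. I convert before sending: 0.285 m / 0.4 = 0.7125, -0.116 m / 0.4 = -0.29, 24.8 degrees / 360 = 0.0689.

Call:
{"method": "play_rows", "body": {
  "motion": [
    [[0.05,-0.0175,-0.075,0,0,0.0056],[0.15,-0.05,-0.1375,0,0,0.0139],[0.25,-0.085,-0.2,0,0,0.0222],[0.35,-0.1175,-0.25,0,0,0.0333],[0.45,-0.15,-0.29,0,0,0.0444],[0.5375,-0.18,-0.29,0,0,0.0528],[0.625,-0.2125,-0.29,0,0,0.0611],[0.7125,-0.24,-0.29,0,0,0.0689]]
  ],
  "fingers": 0.087
}}

```text
time_s: 1.57
position: [0.4424, -0.405, 0.3316]
tcp_rot: [[0.996, -0.091, 0.001], [-0.091, -0.996, -0.002], [0.002, 0.002, -1.0]]
force: [1.1, -0.7, 0.5]
opening: 0.996
grasp_force: 0.0
```

```bash
cat > go.py <<'E'
import sys,numpy as np
from rig import bot
from scipy.spatial.transform import Rotation as Ro
s=bot.read_state();R=np.array(s["tcp_rot"]);p=np.array(s["position"])
print("t",s["time_s"],"pos",p.round(4),"yaw",np.degrees(np.arctan2(R[1,0],R[0,0])).round(2),"tilt",np.degrees(np.arccos(min(1,-R[2,2]))).round(2),"open",round(s["opening"]*87,1),"grip",round(s["grasp_force"],2),"F",np.round(s["force"],2),"j",np.round(s["joint_positions"],1))
if len(sys.argv)>4:
    x,y,z,w=map(float,sys.argv[1:5]);w=np.radians(w);c,q=np.cos(w),np.sin(w)
    G=np.array([[c,q,0],[q,-c,0],[0,0,-1]])
    print("shift",(R.T@(np.array([x,y,z])-p)).round(4),"turn",Ro.from_matrix(R.T@G).as_rotvec(degrees=True).round(2))
E
python3 go.py .4658 .2813 .33 -5.02
```

```text
t 1.5667 pos [ 0.4424 -0.405   0.3316] yaw -5.21 tilt 0.14 open 86.6 grip 0.0 F [ 1.09 -0.7   0.45] j [-53.1  22.   77.1   0.   80.8  42.1]
shift [-3.900e-02 -6.856e-01  3.000e-04] turn [ 0.1  -0.09 -0.19]
```

Converted, -0.31 m / 0.4 = -0.775, -0.19 m / 0.4 = -0.475.

Call:
{"method": "play_rows", "body": {
  "motion": [
    [[-0.005,-0.075,0,0,0,0],[-0.01,-0.175,0,0,0,0],[-0.015,-0.275,0,0,0,0],[-0.0225,-0.375,0,0,0,0],[-0.0275,-0.475,0,0,0,0],[-0.035,-0.575,0,0,0,0],[-0.04,-0.675,0,0,0,0],[-0.045,-0.775,0,0,0,0]]
  ]
}}

```text
time_s: 2.23
position: [0.4499, -0.0939, 0.3304]
tcp_rot: [[0.996, -0.088, 0.001], [-0.088, -0.996, -0.0], [0.001, 0.0, -1.0]]
force: [0.5, 0.2, -1.1]
opening: 1.002
grasp_force: 0.0
```

Converted, -0.31 m / 0.4 = -0.775, -0.28 m / 0.4 = -0.7.

Call:
{"method": "play_rows", "body": {
  "motion": [
    [[-0.005,-0.1,0,0,0,0],[-0.01,-0.2,0,0,0,0],[-0.0175,-0.3,0,0,0,0],[-0.025,-0.4,0,0,0,0],[-0.0325,-0.5,0,0,0,0],[-0.04,-0.6,0,0,0,0],[-0.045,-0.7,0,0,0,0],[-0.05,-0.775,0,0,0,0]]
  ]
}}

```text
time_s: 2.9
position: [0.4572, 0.2178, 0.3305]
tcp_rot: [[0.996, -0.086, 0.001], [-0.086, -0.996, 0.001], [0.001, -0.001, -1.0]]
force: [0.2, -0.5, -0.0]
opening: 1.0
grasp_force: 0.0
```

Converted, -0.062 m / 0.4 = -0.155, -0.05 m / 0.4 = -0.125.

Call:
{"method": "play_rows", "body": {
  "motion": [
    [[0,-0.075,0,0,0,0],[0,-0.125,0,0,0,0],[0,-0.155,0,0,0,0],[0,-0.155,0,0,0,0],[0,-0.155,0,0,0,0]]
  ]
}}

```text
time_s: 3.32
position: [0.4629, 0.2761, 0.33]
tcp_rot: [[0.996, -0.087, -0.0], [-0.087, -0.996, -0.001], [-0.0, 0.001, -1.0]]
force: [-0.6, -0.5, 0.5]
opening: 1.001
grasp_force: 0.0
```

```bash
python3 go.py .4658 .2813 .175 -5.02
```

```text
t 3.3167 pos [0.4629 0.2761 0.33  ] yaw -4.99 tilt 0.07 open 87.1 grip 0.0 F [-0.65 -0.5   0.47] j [ 1.90e+01  1.67e+01  8.54e+01 -1.00e-01  7.79e+01  1.14e+02]
shift [ 0.0025 -0.0056  0.155 ] turn [0.06 0.02 0.03]
```

Converted, 0.155 m / 0.4 = 0.3875, 0.07 m / 0.4 = 0.175.

Call:
{"method": "play_rows", "body": {
  "motion": [
    [[0.005,-0.0075,0.05,0,0,0],[0.005,-0.0125,0.1125,0,0,0],[0.005,-0.0125,0.175,0,0,0],[0.005,-0.0125,0.2375,0,0,0],[0.005,-0.0125,0.3,0,0,0],[0.005,-0.0125,0.35,0,0,0],[0.005,-0.0125,0.3875,0,0,0],[0.005,-0.0125,0.3875,0,0,0]]
  ]
}}

```text
time_s: 3.98
position: [0.4634, 0.2785, 0.1723]
tcp_rot: [[0.996, -0.09, -0.007], [-0.09, -0.996, -0.003], [-0.007, 0.004, -1.0]]
force: [-0.8, -0.3, -0.2]
opening: 1.004
grasp_force: 0.0
```

```bash
python3 go.py .4658 .2813 .175 -5.02;  python3 - <<'E'
from rig import imaging
import cv2,numpy as np
a=[]
for c,u,v in(("top",190,150),("scene",360,170)):
    f=imaging.capture(c)["frame"][:,:,::-1]
    a.append(cv2.resize(f[v:v+90,u:u+90],None,fx=4.4,fy=4.4,interpolation=2))
cv2.imwrite("pics/g1.png",np.hstack(a))
E
```

```text
t 3.9833 pos [0.4634 0.2785 0.1723] yaw -5.17 tilt 0.44 open 87.3 grip 0.0 F [-0.84 -0.3  -0.21] j [ 19.2  27.1  96.4  -0.   56.9 114.4]
shift [ 0.0022 -0.003  -0.0027] turn [ 0.21  0.39 -0.15]
```

View pics/g1.png

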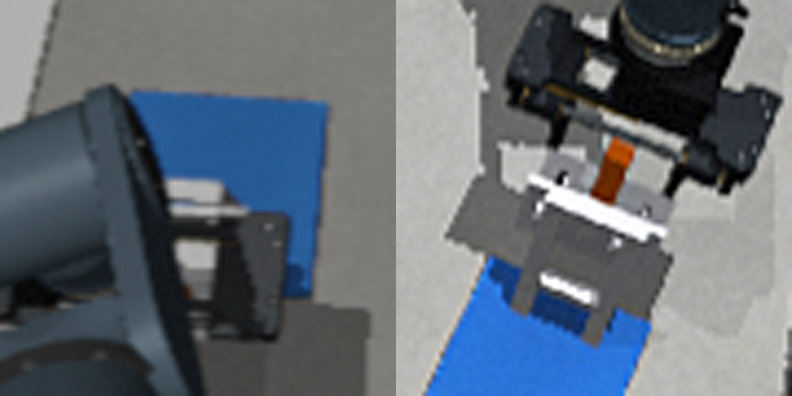

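The crop shows the fingers on either side of the orange post (right tile, post at about (615,175), fingers at (555,125) and (680,175)). Now I centre and close.

Converted, -0.003 m / 0.4 = -0.0075, -0.002 m / 0.4 = -0.005.

Call:
{"method": "play_rows", "body": {
  "motion": [
    [[0.005,-0.0075,-0.005,0,0,0],[0.005,-0.0075,-0.005,0,0,0],[0.005,-0.0075,-0.005,0,0,0]]
  ]
}}

```text
time_s: 4.33
position: [0.469, 0.2844, 0.1787]
tcp_rot: [[0.996, -0.088, 0.003], [-0.088, -0.996, 0.001], [0.003, -0.001, -1.0]]
force: [0.1, 0.2, -0.2]
opening: 1.0
grasp_force: 0.0
```

Call:
{"method": "play_rows", "body": {
  "motion": [
    [[0,0,0,0,0,0],[0,0,0,0,0,0],[0,0,0,0,0,0],[0,0,0,0,0,0],[0,0,0,0,0,0],[0,0,0,0,0,0],[0,0,0,0,0,0],[0,0,0,0,0,0]]
  ],
  "fingers": 0.0
}}

```text
time_s: 5.0
position: [0.4677, 0.2841, 0.1771]
tcp_rot: [[0.996, -0.088, -0.0], [-0.088, -0.996, -0.0], [-0.0, 0.0, -1.0]]
force: [0.9, -0.0, 1.0]
opening: 0.48
grasp_force: 0.0
```

```bash
python3 go.py .4658 .2813 .190 -5.02
```

```text
t 5.0 pos [0.4677 0.2841 0.1771] yaw -5.05 tilt 0.01 open 41.8 grip 0.0 F [ 0.88 -0.    0.96] j [ 19.6  27.   95.5  -0.   57.4 114.6]
shift [-0.0017  0.0029 -0.0129] turn [ 0.    0.01 -0.03]
```

Converted, 0.003 m / 0.4 = 0.0075, -0.002 m / 0.4 = -0.005.

Call:
{"method": "play_rows", "body": {
  "motion": [
    [[-0.0025,0.005,0.0025,0,0,0],[-0.005,0.0075,0.0025,0,0,0],[-0.005,0.0075,0.0025,0,0,0],[-0.005,0.0075,0.0025,0,0,0],[-0.005,0.0075,0.0025,0,0,0],[-0.005,0.0075,0.0025,0,0,0],[-0.005,0.0075,0.0025,0,0,0],[-0.005,0.0075,0.0025,0,0,0]]
  ]
}}

```text
time_s: 5.67
position: [0.4651, 0.2811, 0.176]
tcp_rot: [[0.996, -0.088, -0.001], [-0.088, -0.996, -0.0], [-0.001, 0.0, -1.0]]
force: [-0.6, -0.1, 0.3]
opening: 0.231
grasp_force: 30.0
```

```bash
python3 go.py
```

```text
t 5.6667 pos [0.4651 0.2811 0.176 ] yaw -5.04 tilt 0.06 open 20.1 grip 29.99 F [-0.62 -0.06  0.35] j [ 19.4  26.9  96.1  -0.   57.1 114.4]
```

Gripped (20 mm, 30 N). Lifting 15 mm.

Converted, -0.015 m / 0.4 = -0.0375, -0.012 m / 0.4 = -0.03.

Call:
{"method": "play_rows", "body": {
  "motion": [
    [[0,0,-0.0075,0,0,0],[0,0,-0.015,0,0,0],[0,0,-0.0225,0,0,0],[0,0,-0.03,0,0,0],[0,0,-0.0375,0,0,0],[0,0,-0.0375,0,0,0],[0,0,-0.0375,0,0,0],[0,0,-0.0375,0,0,0]]
  ]
}}

```text
time_s: 6.33
position: [0.4654, 0.2813, 0.1912]
tcp_rot: [[0.996, -0.088, -0.0], [-0.088, -0.996, 0.0], [-0.0, -0.0, -1.0]]
force: [-0.9, 0.5, -1.7]
opening: 0.223
grasp_force: 30.0
```

```bash
python3 go.py
```

```text
t 6.3333 pos [0.4654 0.2813 0.1912] yaw -5.05 tilt 0.01 open 19.4 grip 29.99 F [-0.89  0.53 -1.74] j [ 19.4  25.7  95.2   0.   59.1 114.4]
```

Call:
{"method": "play_rows", "body": {
  "motion": [
    [[-0.0125,0,0,0,0,0],[-0.0325,0,0,0,0,0],[-0.055,0,0,0,0,0],[-0.08,0,0,0,0,0],[-0.11,0,0,0,0,0],[-0.1375,0,0,0,0,0],[-0.15,0,0,0,0,0],[-0.15,0,0,0,0,0]]
  ]
}}

```text
time_s: 7.0
position: [0.4036, 0.2866, 0.1912]
tcp_rot: [[0.996, -0.087, -0.002], [-0.087, -0.996, -0.0], [-0.001, 0.001, -1.0]]
force: [-0.8, 0.0, -1.4]
opening: 0.227
grasp_force: 30.0
```

Converted, -0.11 m / 0.4 = -0.275, -0.1 m / 0.4 = -0.25.

Call:
{"method": "play_rows", "body": {
  "motion": [
    [[0,0,-0.025,0,0,0],[0,0,-0.0625,0,0,0],[0,0,-0.1125,0,0,0],[0,0,-0.1625,0,0,0],[0,0,-0.2125,0,0,0],[0,0,-0.25,0,0,0],[0,0,-0.275,0,0,0],[0,0,-0.275,0,0,0]]
  ]
}}

```text
time_s: 7.67
position: [0.4078, 0.2873, 0.3038]
tcp_rot: [[0.996, -0.088, 0.006], [-0.088, -0.996, 0.002], [0.006, -0.003, -1.0]]
force: [1.0, -0.1, -2.0]
opening: 0.228
grasp_force: 30.0
```

```bash
python3 go.py .47 -.209 .30 -5.45;  python3 - <<'E'
from rig import imaging
import cv2,numpy as np
a=[]
for c,u,v in(("top",180,150),("scene",350,130)):
    f=imaging.capture(c)["frame"][:,:,::-1]
    a.append(cv2.resize(f[v:v+130,u:u+130],None,fx=3,fy=3,interpolation=2))
cv2.imwrite("pics/g2.png",np.hstack(a))
E
```

```text
t 7.6667 pos [0.4078 0.2873 0.3038] yaw -5.05 tilt 0.39 open 19.8 grip 29.99 F [ 0.97 -0.07 -2.05] j [ 22.3  14.3  93.2  -0.   72.1 117.4]
shift [0.1056 0.4889 0.0029] turn [-0.17 -0.35  0.4 ]
```

View pics/g2.png

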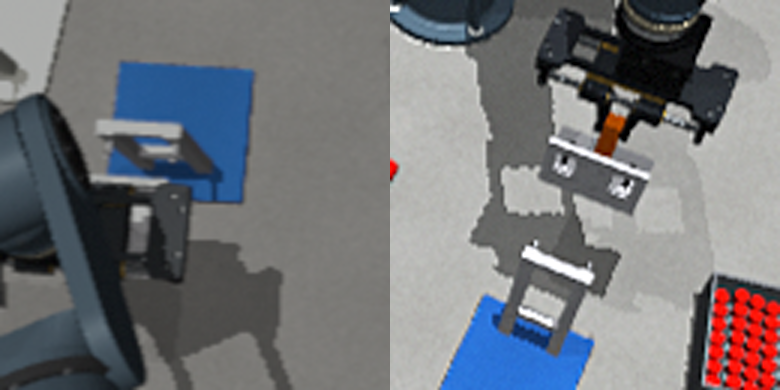

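The bracket is in the gripper (right tile, around (600,170)) and the hanger's pegs are empty (about (555,260)). Now I carry it to above the deck.

Converted, 0.24 m / 0.4 = 0.6, 0.205 m / 0.4 = 0.5125, 0.4 degrees / 360 = 0.0011.

Call:
{"method": "play_rows", "body": {
  "motion": [
    [[0.01,0.0375,0,0,0,0],[0.0275,0.1,0,0,0,0],[0.0475,0.175,0,0,0,0],[0.07,0.25,0,0,0,0.0003],[0.0925,0.3375,0,0,0,0.0006],[0.1175,0.425,0,0,0,0.0008],[0.1425,0.5125,0,0,0,0.0011],[0.1675,0.6,0,0,0,0.0011]]
  ]
}}

```text
time_s: 8.43
position: [0.4507, 0.04, 0.3]
tcp_rot: [[0.996, -0.095, -0.002], [-0.095, -0.996, 0.0], [-0.002, -0.0, -1.0]]
force: [1.2, 0.6, -1.7]
opening: 0.228
grasp_force: 30.0
```

Converted, 0.245 m / 0.4 = 0.6125, 0.23 m / 0.4 = 0.575.

Call:
{"method": "play_rows", "body": {
  "motion": [
    [[0.025,0.0875,0,0,0,0],[0.05,0.175,0,0,0,0],[0.075,0.2625,0,0,0,0],[0.0975,0.35,0,0,0,0],[0.1225,0.4375,0,0,0,0],[0.1425,0.5125,0,0,0,0],[0.1575,0.575,0,0,0,0],[0.1675,0.6125,0,0,0,0]]
  ]
}}

```text
time_s: 9.1
position: [0.4946, -0.2117, 0.2996]
tcp_rot: [[0.995, -0.097, -0.002], [-0.097, -0.995, -0.0], [-0.002, 0.0, -1.0]]
force: [0.2, -0.2, -2.7]
opening: 0.222
grasp_force: 30.0
```

Converted, 0.003 m / 0.4 = 0.0075, 0.002 m / 0.4 = 0.005.

Call:
{"method": "play_rows", "body": {
  "motion": [
    [[0.005,0.0075,0,0,0,0],[0.005,0.0075,0,0,0,0],[0.005,0.0075,0,0,0,0],[0.005,0.0075,0,0,0,0]]
  ]
}}

```text
time_s: 9.43
position: [0.4961, -0.2099, 0.3008]
tcp_rot: [[0.996, -0.093, -0.001], [-0.093, -0.996, 0.001], [-0.001, -0.001, -1.0]]
force: [0.1, 0.5, -2.6]
opening: 0.226
grasp_force: 30.0
```

```bash
python3 go.py .5001 -.2121 .068 -5.45
```

```text
t 9.4333 pos [ 0.4961 -0.2099  0.3008] yaw -5.35 tilt 0.1 open 19.7 grip 29.99 F [ 0.12  0.46 -2.57] j [-34.8  18.1  88.    0.   74.   60.5]
shift [0.0045 0.0021 0.2328] turn [-0.08  0.07  0.1 ]
```

Converted, 0.2 m / 0.4 = 0.5, 0.07 m / 0.4 = 0.175.

Call:
{"method": "play_rows", "body": {
  "motion": [
    [[0.005,0.0025,0.0375,0,0,0],[0.01,0.005,0.1,0,0,0],[0.01,0.005,0.175,0,0,0],[0.01,0.005,0.25,0,0,0],[0.01,0.005,0.325,0,0,0],[0.01,0.005,0.4,0,0,0],[0.01,0.005,0.4625,0,0,0],[0.01,0.005,0.5,0,0,0]]
  ]
}}

```text
time_s: 10.1
position: [0.499, -0.2116, 0.0989]
tcp_rot: [[0.996, -0.093, -0.004], [-0.093, -0.996, 0.003], [-0.004, -0.002, -1.0]]
force: [-1.3, 0.4, -2.2]
opening: 0.227
grasp_force: 30.0
```

Converted, 0.025 m / 0.4 = 0.0625, 0.02 m / 0.4 = 0.05.

Call:
{"method": "play_rows", "body": {
  "motion": [
    [[0,0,0,0,0,0],[0,0,0.0125,0,0,0],[0,0,0.025,0,0,0],[0,0,0.0375,0,0,0],[0,0,0.05,0,0,0],[0,0,0.0625,0,0,0],[0,0,0.0625,0,0,0],[0,0,0.0625,0,0,0]]
  ]
}}

```text
time_s: 10.77
position: [0.5002, -0.2142, 0.076]
tcp_rot: [[0.995, -0.095, -0.0], [-0.095, -0.995, 0.0], [-0.0, -0.0, -1.0]]
force: [-0.5, 0.0, -1.5]
opening: 0.226
grasp_force: 30.0
```

```bash
python3 go.py .5001 -.2121 .063 -5.45;  python3 - <<'E'
from rig import imaging
import cv2,numpy as np
a=[]
for c,u,v in(("top",350,145),("scene",225,155)):
    d=imaging.capture(c);f=d["frame"][:,:,::-1]; np.savez(c+"1.npz",**d)
    a.append(cv2.resize(f[v:v+90,u:u+90],None,fx=4.4,fy=4.4,interpolation=2))
cv2.imwrite("pics/g3.png",np.hstack(a))
E
```

```text
t 10.7667 pos [ 0.5002 -0.2142  0.076 ] yaw -5.46 tilt 0.02 open 19.7 grip 29.99 F [-0.49  0.01 -1.5 ] j [-34.9  35.8 100.4   0.   43.9  60.5]
shift [-0.0003 -0.002   0.013 ] turn [-0.01  0.02 -0.01]
```

View pics/g3.png

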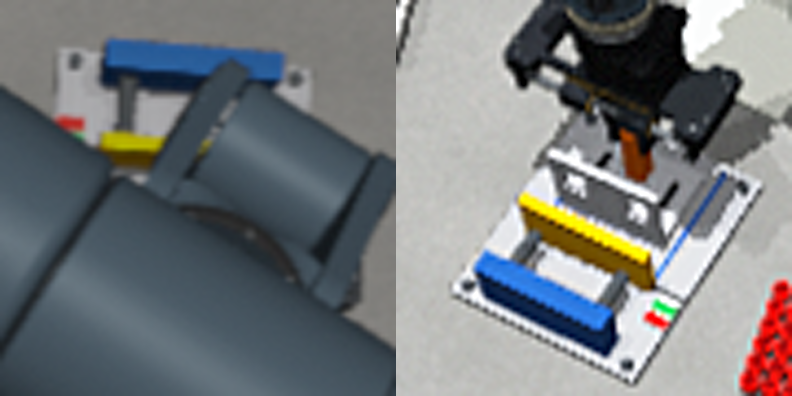

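The bracket hovers just before the fence, square to it; the upright's top edge runs from scene (259.8,189.5) to (286.1,201). Now I check how central it is.

```bash
python3 - <<'E'
from h import *
z=.076-.051+.072
p=fit([("scene",(-.003,-.055,z),(259.8,189.6)),("scene",(-.003,.055,z),(286.3,201.3))],[.55,-.21,0])
c,s=np.cos(np.radians(-5.45)),np.sin(np.radians(-5.45))
for q in(p[:2],):
    d=q-[.5854,-.2202];print("deck frame",(c*d[0]+s*d[1]).round(4),(-s*d[0]+c*d[1]).round(4))
d=np.array([.5002,-.2142])-[.5854,-.2202];print("tcp in deck",(c*d[0]+s*d[1]).round(4),(-s*d[0]+c*d[1]).round(4))
E
```

```text
[ 0.5571 -0.2163] -4.55
[[0.8, 0.5], [-0.7, -0.4]]
deck frame -0.0285 0.0012
tcp in deck -0.0854 -0.0021
```

Converted, 0.012 m / 0.4 = 0.03, 0.003 m / 0.4 = 0.0075.

Call:
{"method": "play_rows", "body": {
  "motion": [
    [[0,0,0.0075,0,0,0],[0,-0.0025,0.015,0,0,0],[0,-0.0025,0.0225,0,0,0],[0,-0.0025,0.0275,0,0,0],[0,-0.0025,0.03,0,0,0],[0,-0.0025,0.03,0,0,0],[0,-0.0025,0.03,0,0,0]]
  ]
}}

```text
time_s: 11.45
position: [0.5004, -0.2132, 0.0641]
tcp_rot: [[0.995, -0.095, -0.0], [-0.095, -0.995, 0.0], [-0.0, 0.0, -1.0]]
force: [-0.6, -0.0, -2.1]
opening: 0.222
grasp_force: 30.0
```

Converted, 0.001 m / 0.4 = 0.0025.

Call:
{"method": "play_rows", "body": {
  "motion": [
    [[0,0,0.0025,0,0,0],[0,0,0.0025,0,0,0],[0,0,0.0025,0,0,0]]
  ]
}}

```text
time_s: 11.7
position: [0.5008, -0.2133, 0.0638]
tcp_rot: [[0.995, -0.095, 0.001], [-0.095, -0.995, -0.0], [0.001, 0.0, -1.0]]
force: [0.8, 1.5, 3.9]
opening: 0.227
grasp_force: 30.0
```

```bash
python3 go.py .5001 -.2121 .063 -5.45
```

```text
t 11.7 pos [ 0.5008 -0.2133  0.0638] yaw -5.44 tilt 0.06 open 19.8 grip 30.0 F [0.78 1.52 3.87] j [-34.8  37.  100.8   0.   42.2  60.6]
shift [-0.0008 -0.0011  0.0008] turn [ 0.02 -0.06  0.01]
```

Contact with the deck, about 6 N. Now sliding towards the fence.

Converted, 0.026 m / 0.4 = 0.065, 0.02 m / 0.4 = 0.05.

Call:
{"method": "play_rows", "body": {
  "motion": [
    [[0.01,0,0,0,0,0],[0.02,0,0,0,0,0],[0.03,0,0,0,0,0],[0.04,0,0,0,0,0],[0.05,0,0,0,0,0],[0.06,0,0,0,0,0],[0.065,0,0,0,0,0],[0.065,0,0,0,0,0]]
  ]
}}

```text
time_s: 12.37
position: [0.5242, -0.215, 0.0636]
tcp_rot: [[0.996, -0.094, -0.005], [-0.094, -0.996, 0.001], [-0.005, -0.001, -1.0]]
force: [-5.4, 0.2, 7.5]
opening: 0.226
grasp_force: 30.0
```

Converted, 0.008 m / 0.4 = 0.02, 0.006 m / 0.4 = 0.015.

Call:
{"method": "play_rows", "body": {
  "motion": [
    [[0.005,0,0,0,0,0],[0.01,0,0,0,0,0],[0.015,0,0,0,0,0],[0.02,0,0,0,0,0],[0.02,0,0,0,0,0],[0.02,0,0,0,0,0]]
  ]
}}

```text
time_s: 12.87
position: [0.5315, -0.2156, 0.0636]
tcp_rot: [[0.996, -0.094, -0.006], [-0.094, -0.996, 0.002], [-0.006, -0.001, -1.0]]
force: [-7.0, 0.6, 7.8]
opening: 0.227
grasp_force: 30.0
```

```bash
cat > look.py <<'E'
import sys,cv2,numpy as np
from rig import imaging
d=imaging.capture("scene");f=d["frame"][:,:,::-1];np.savez("scene1.npz",**d)
a=cv2.resize(f[175:235,230:310],None,fx=9,fy=9,interpolation=2)
K,R,t=d["camera_matrix"],d["R"],d["t"];c,s=np.cos(np.radians(-5.45)),np.sin(np.radians(-5.45))
for x in(.005,.013,.023):   # mark scale positions: rest, green limits
    p=K@(R@np.array([.5854+c*x-s*.083,-.2202+s*x+c*.083,.015])+t);p=p[:2]/p[2];print(x,p.round(1))
cv2.imwrite("pics/"+sys.argv[1],a)
E
python3 go.py;python3 look.py p1.png
```

```text
t 12.8667 pos [ 0.5315 -0.2156  0.0636] yaw -5.39 tilt 0.35 open 19.7 grip 30.0 F [-6.96  0.61  7.76] j [-33.2  38.6  96.1  -0.1  45.6  62.3]
0.005 [288.  221.5]
0.013 [286.9 223.1]
0.023 [285.6 225.2]
```

View pics/p1.png

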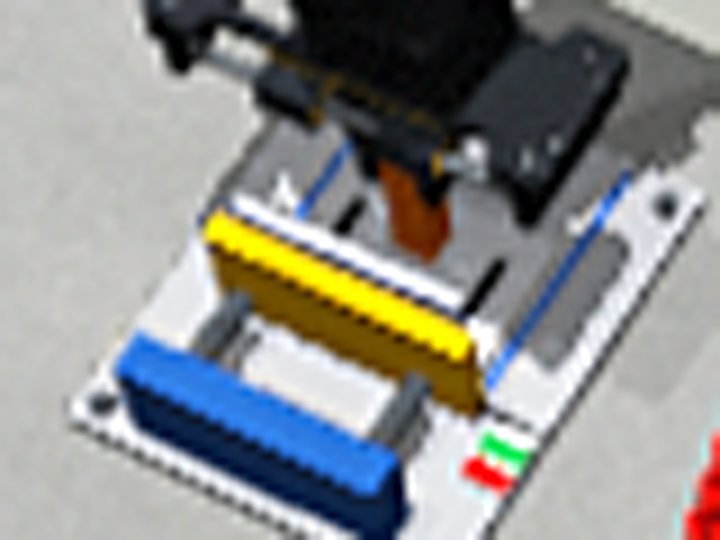

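The pointer, at crop (515,415), is still just before the green band (green at about (505,450)), and the bracket is touching the fence and central. Pushing a further 10 mm.

Converted, 0.01 m / 0.4 = 0.025, -0.0005 m / 0.4 = -0.0013.

Call:
{"method": "play_rows", "body": {
  "motion": [
    [[0.0025,0,0,0,0,0],[0.0075,0,-0.0013,0,0,0],[0.01,0,-0.0013,0,0,0],[0.015,0,-0.0013,0,0,0],[0.02,0,-0.0013,0,0,0],[0.025,0,-0.0013,0,0,0],[0.025,0,-0.0013,0,0,0],[0.025,0,-0.0013,0,0,0]]
  ]
}}

```text
time_s: 13.58
position: [0.5389, -0.2159, 0.0636]
tcp_rot: [[0.995, -0.095, -0.011], [-0.095, -0.996, 0.004], [-0.011, -0.003, -1.0]]
force: [-10.6, 0.8, 10.0]
opening: 0.229
grasp_force: 30.1
```

```bash
python3 go.py;python3 look.py p2.png
```

```text
t 13.5833 pos [ 0.5389 -0.2159  0.0636] yaw -5.43 tilt 0.67 open 19.9 grip 30.08 F [-10.62   0.78   9.96] j [-32.8  39.   94.8  -0.2  46.8  62.8]
0.005 [288.  221.5]
0.013 [286.9 223.1]
0.023 [285.6 225.2]
```

View pics/p2.png

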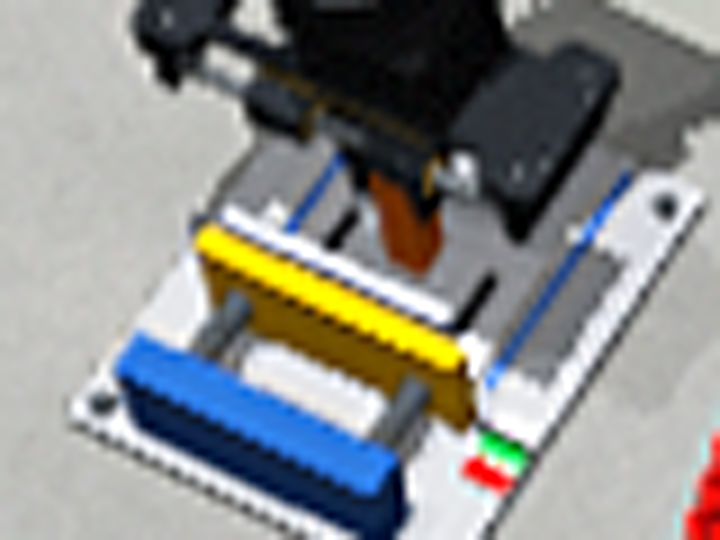

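The fence has moved in and the pointer stands at the near edge of the green band (about (500,430)). A bit more to reach the middle.

Converted, 0.006 m / 0.4 = 0.015, 0.005 m / 0.4 = 0.0125.

Call:
{"method": "play_rows", "body": {
  "motion": [
    [[0.0025,0,0,0,0,0],[0.005,0,0,0,0,0],[0.0075,0,0,0,0,0],[0.01,0,0,0,0,0],[0.0125,0,0,0,0,0],[0.015,0,0,0,0,0],[0.015,0,0,0,0,0],[0.015,0,0,0,0,0]]
  ]
}}

```text
time_s: 14.3
position: [0.5426, -0.2159, 0.0637]
tcp_rot: [[0.995, -0.095, -0.016], [-0.095, -0.996, 0.005], [-0.016, -0.004, -1.0]]
force: [-15.3, -0.0, 13.5]
opening: 0.222
grasp_force: 30.0
```

```bash
python3 go.py;python3 look.py p3.png; python3 - <<'E'
import numpy as np
def cen(n):
    f=np.load(n)["frame"].astype(int)[175:235,230:310];w=np.clip(np.minimum(f[...,0],f[...,1])-f[...,2]-110,0,80)
    v,u=np.indices(w.shape);return np.array([(w*u).sum(),(w*v).sum()])/w.sum(),w.sum()
a,b=cen("scene0.npz"),cen("scene1.npz");print(a,b,(b[0]-a[0])/np.array([-.13,.21]))
E
```

```text
t 14.3 pos [ 0.5426 -0.2159  0.0637] yaw -5.43 tilt 0.95 open 19.3 grip 30.04 F [-15.28  -0.05  13.46] j [-32.5  39.3  94.1  -0.3  47.6  63.1]
0.005 [288.  221.5]
0.013 [286.9 223.1]
0.023 [285.6 225.2]
(array([37.33705118, 31.47135218]), np.int64(6545)) (array([35.86833773, 33.50290237]), np.int64(7580)) [11.29779579  9.67404856]
```

View pics/p3.png

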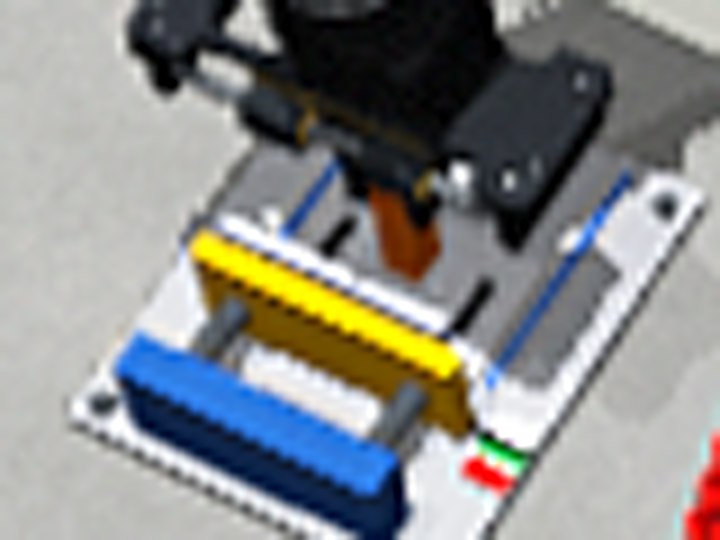

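The pointer is in the green band (crop (505,440)), fence in about 10 mm. I nudge slightly further, ease the downward load, then hold for over 2 s.

Converted, 0.002 m / 0.4 = 0.005, -0.001 m / 0.4 = -0.0025.

Call:
{"method": "play_rows", "body": {
  "motion": [
    [[0.0025,0,-0.0013,0,0,0],[0.005,0,-0.0025,0,0,0],[0.005,0,-0.0025,0,0,0],[0.005,0,-0.0025,0,0,0],[0.005,0,-0.0025,0,0,0],[0.005,0,-0.0025,0,0,0],[0.005,0,-0.0025,0,0,0],[0.005,0,-0.0025,0,0,0]]
  ]
}}

```text
time_s: 15.02
position: [0.5458, -0.2162, 0.0636]
tcp_rot: [[0.995, -0.095, -0.014], [-0.095, -0.995, 0.005], [-0.014, -0.004, -1.0]]
force: [-12.7, 0.2, 6.1]
opening: 0.227
grasp_force: 30.0
```

```bash
python3 go.py;python3 look.py p4.png; cat >cen.py <<'E'
import numpy as np
def cen(n):
    f=np.load(n)["frame"].astype(int)[175:235,230:310];w=np.clip(np.minimum(f[...,0],f[...,1])-f[...,2]-110,0,80)
    v,u=np.indices(w.shape);return np.array([(w*u).sum(),(w*v).sum()])/w.sum()
from h import proj,T
P=lambda x:proj("scene",T([.5854,-.2202,np.radians(-5.45)],(x+.006,0,.073)))
g=P(.01)-P(0);d=cen("scene1.npz")-cen("scene0.npz");print("fence mm",10*(d@g)/(g@g))
E
python3 cen.py
```

```text
t 15.0167 pos [ 0.5458 -0.2162  0.0636] yaw -5.46 tilt 0.83 open 19.8 grip 30.04 F [-12.72   0.21   6.08] j [-32.4  39.4  93.7  -0.2  47.7  63.2]
0.005 [288.  221.5]
0.013 [286.9 223.1]
0.023 [285.6 225.2]
fence mm 13.48809794362411
```

Call:
{"method": "play_rows", "body": {
  "motion": [
    [[0,0,0,0,0,0],[0,0,0,0,0,0],[0,0,0,0,0,0],[0,0,0,0,0,0],[0,0,0,0,0,0],[0,0,0,0,0,0],[0,0,0,0,0,0],[0,0,0,0,0,0]]
  ]
}}

```text
time_s: 15.73
position: [0.5458, -0.2162, 0.0637]
tcp_rot: [[0.995, -0.095, -0.013], [-0.095, -0.995, 0.005], [-0.014, -0.004, -1.0]]
force: [-10.8, -0.0, 4.9]
opening: 0.22
grasp_force: 30.0
```

Call:
{"method": "play_rows", "body": {
  "motion": [
    [[0,0,0,0,0,0],[0,0,0,0,0,0],[0,0,0,0,0,0],[0,0,0,0,0,0],[0,0,0,0,0,0],[0,0,0,0,0,0],[0,0,0,0,0,0],[0,0,0,0,0,0]]
  ]
}}

```text
time_s: 16.4
position: [0.5458, -0.2162, 0.0637]
tcp_rot: [[0.995, -0.095, -0.013], [-0.095, -0.995, 0.005], [-0.014, -0.004, -1.0]]
force: [-12.0, 0.3, 5.4]
opening: 0.226
grasp_force: 30.0
```

Call:
{"method": "play_rows", "body": {
  "motion": [
    [[0,0,0,0,0,0],[0,0,0,0,0,0],[0,0,0,0,0,0],[0,0,0,0,0,0],[0,0,0,0,0,0],[0,0,0,0,0,0],[0,0,0,0,0,0],[0,0,0,0,0,0]]
  ]
}}

```text
time_s: 17.07
position: [0.5458, -0.2162, 0.0637]
tcp_rot: [[0.995, -0.095, -0.013], [-0.095, -0.995, 0.005], [-0.014, -0.004, -1.0]]
force: [-11.8, -0.4, 5.5]
opening: 0.225
grasp_force: 30.0
```

Call:
{"method": "play_rows", "body": {
  "motion": [
    [[0,0,0,0,0,0],[0,0,0,0,0,0],[0,0,0,0,0,0],[0,0,0,0,0,0],[0,0,0,0,0,0],[0,0,0,0,0,0],[0,0,0,0,0,0],[0,0,0,0,0,0]]
  ]
}}

```text
time_s: 17.73
position: [0.5458, -0.2162, 0.0637]
tcp_rot: [[0.995, -0.095, -0.013], [-0.095, -0.995, 0.005], [-0.014, -0.004, -1.0]]
force: [-12.2, 0.6, 5.3]
opening: 0.227
grasp_force: 30.0
```

Call:
{"method": "play_rows", "body": {
  "motion": [
    [[0,0,0,0,0,0],[0,0,0,0,0,0],[0,0,0,0,0,0],[0,0,0,0,0,0],[0,0,0,0,0,0],[0,0,0,0,0,0],[0,0,0,0,0,0],[0,0,0,0,0,0]]
  ]
}}

```text
time_s: 18.4
position: [0.5458, -0.2162, 0.0637]
tcp_rot: [[0.995, -0.095, -0.013], [-0.095, -0.995, 0.005], [-0.014, -0.004, -1.0]]
force: [-10.9, -0.6, 5.8]
opening: 0.226
grasp_force: 30.0
```

```bash
python3 go.py;python3 look.py p5.png;python3 cen.py
```

```text
t 18.4 pos [ 0.5458 -0.2162  0.0637] yaw -5.46 tilt 0.82 open 19.7 grip 30.04 F [-10.88  -0.64   5.84] j [-32.4  39.4  93.7  -0.2  47.7  63.2]
0.005 [288.  221.5]
0.013 [286.9 223.1]
0.023 [285.6 225.2]
fence mm 13.486632697252109
```

View pics/p5.png

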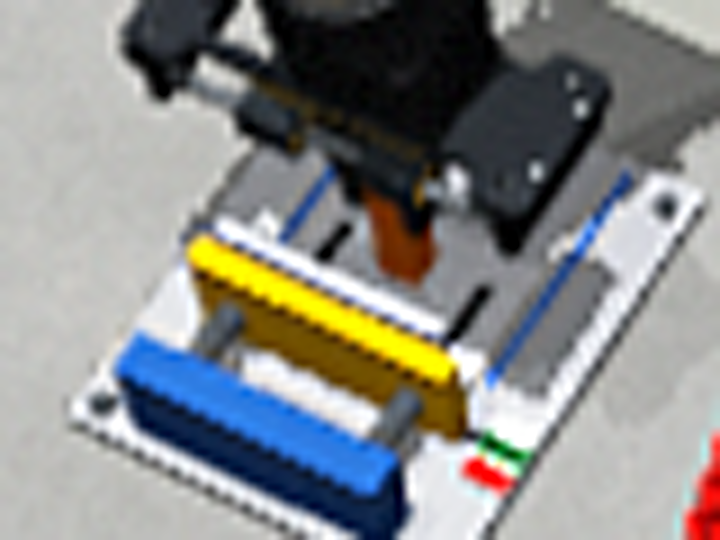

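The pointer stands mid-green (crop (505,447)); the bracket is square and steady after 3 s or more of holding. Handing in.

```bash
python3 -c "
from rig import bot
print(bot.hand_in())"
```

```text
the job is handed in; nothing more can be done
None
```

I handed the job in with the bracket still gripped at 30 N and pushed against the fence, which was in about 13.5 mm with the pointer mid-green and had held steady for over 3 s; the hand-in gave no pass or fail result.

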